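# Clip the spice jars back into their rail

## Task

Two spice jars stand loose on the worktop. Clip each of them, upright and down at the foot board, into one of the two empty spring clips of the wooden spice rail, either jar in either clip: push it in from the open front past the spring jaws until it snaps and rests fully home against the back. Let go of both, leave the jar that is already clipped where it is, and do not disturb the onion, the salt mill or the kitchen timer.

Things in the scene. Friction and masses are not known exactly. Their poses are not given: they have to be found in the camera images.
- jar1_mid (a point): First loose spice jar with a black screw cap, one of three alike: upright cylinder 40 mm in diameter (cap 41 mm), 105 mm tall, the cap being the top 21 mm; 0.08 to 0.15 kg. The point is on its axis, half-way up (52 mm above its underside); z along the axis. Starts standing on the worktop, left or right in front of the rail.
- jar2_mid (a point): Second loose spice jar with a black screw cap, one of three alike: upright cylinder 40 mm in diameter (cap 41 mm), 105 mm tall, the cap being the top 21 mm; 0.08 to 0.15 kg. The point is on its axis, half-way up (52 mm above its underside); z along the axis. Starts standing on the worktop, on the other side from the first.
- jar_done_mid (a point): Third spice jar with a black screw cap, one of three alike: upright cylinder 40 mm in diameter (cap 41 mm), 105 mm tall, the cap being the top 21 mm; 0.08 to 0.15 kg. The point is on its axis, half-way up (52 mm above its underside); z along the axis. It is already clipped in the rail and must stay there.
- jar1: the first loose jar; origin at the centre of its underside
- jar2: the second loose jar; origin at the centre of its underside
- jar_done: the already clipped jar; origin at the centre of its underside
- rail: wooden spice rail fixed on the worktop: foot board 290 mm along y, 95 mm deep (x -58 to +38 mm), 8 mm thick; back board at x 26 to 38 mm, top 58 mm above the worktop. Three like spring clips stand at y -90, 0 and +90 mm. Origin on the worktop below the middle clip's seat; x is the push-in direction (away from the robot), y along the rail. Place and yaw vary
- clip_free1: an empty clip, any of the three on the rail: a pair of curved steel spring jaws, open to the front, on a black back pad. Jaws 31 to 52 mm above the foot board, 58 mm wide outside. Black beads at the jaw ends leave a 24 mm mouth 16 mm in front of the seat. Jaws give only to a jar coming from the front; one lowered from above lands on them. Origin and axes as its seat
- clip_free2: the other empty clip, of the same make. Snap: beads touch the jar when its axis is about 34 mm in front of the seat; pushing on takes some 4 to 8 N down to about 20 mm (far more if the jar leans and its foot rubs); from about 12 mm the jaws draw the jar in by themselves, until it rests on the back pad with its axis on the seat point and the jaws hold it. Origin and axes as its seat
- seat_free1 (a point): seat of the clip free1. The point is where the centre of a clipped jar's underside comes: on the top of the foot board, which is 8 mm thick. x is the push-in direction (from the open front towards the back board), y is along the rail, z up
- seat_free2 (a point): seat of the clip free2. The point is where the centre of a clipped jar's underside comes: on the top of the foot board, which is 8 mm thick. x is the push-in direction (from the open front towards the back board), y is along the rail, z up
- seat_full (a point): seat of the clip that already holds a jar. The point is where the centre of a clipped jar's underside comes: on the top of the foot board, which is 8 mm thick. x is the push-in direction (from the open front towards the back board), y is along the rail, z up
- onion: onion, 75 mm, bystander at the left; origin at its underside
- salt_mill: salt mill, 42 mm in diameter, 123 mm tall, bystander at the right; origin at its underside
- kitchen_timer: round kitchen timer, 61 mm in diameter, 46 mm tall, bystander beyond the right end of the rail; origin at its underside
Things that resemble listed ones, but are neither listed nor needed, are in the scene too. Leave any blue or green look-alike of the jar2 alone.

How it is judged:
By the outcome, as a careful person would: the job done as asked, in the order asked, and still so for the second after the job is handed in, with the robot touching nothing.
It also fails if it takes over 56 s, if anything falls off the work surface, if the arm or the gripper's body presses on something with over 40 N, if the wrist force passes 120 N, or if a joint passes its speed limit or range.

## Robot

A 7-joint arm with a two-finger parallel gripper is mounted at the origin on a cart in front of the work surface, level with it; the furniture and walls round the work are solid. World frame = base frame: x ahead of the robot, y to its left, z up, the work surface at z = 0. Lengths are in m, angles in rad, forces in N, time in s.
With the tool pointing down it reaches from about 0.35 to 0.9 m from the base axis. Payload 8.1 kg.
Tool frame: the origin (TCP) lies between the finger pads; the fingertips stand 22 mm ahead of it and the grasp point (between the pads) lies 3 mm ahead of it; z points along the fingers, x is the direction in which the jaws open and shut, and the axes are right-handed (so a half turn about z gives the same grasp; the last joint's range is limited). The gripper opens to 92 mm and grips with 3 to 60 N. Pads are 19 mm wide; open, the fingers measure 130 mm over their backs; the gripper's body (75 mm by 190 mm) begins 47 mm behind the grasp point.
Start: joints at [1.053, 0.434, 0.025, 1.573, -0.012, 1.134, -0.075], TCP at [0.252, -0.572, 0.249] pointing down, gripper open.
Joint ranges: [-2.62, 2.62], [-0.44, 2.09], [-1.27, 1.32], [0.08, 2.57], [-1.32, 4.46], [0.12, 2], [-2.74, 2.74]. Speed limits (rad/s): [2.22, 2.22, 3.01, 3.01, 3.14, 3.14, 3.14].

## Interface

Orientations are given as a rotation vector (axis times angle).
In Python, from cell import arm, vision, order gives the robot as it stands.
- The arm moves only by the tool apply_moves, never from a script. Its argument "commands" is a list of rows, each a list of 6 numbers: the shift along the tool's x, y, z in cm, then the turn, a rotation vector about the tool's x, y, z in rad. A call has 1 to 5 rows; each row shifts and turns the commanded pose from where the row before left it, along the tool's axes as they then stand; what a row does not reach is not made up. A row lasts 1/10 s, in which the tool goes at most 50 mm and 8.59 degrees, less where a joint would pass 70% of its speed; a pose out of reach is approached as far as the arm can. A call with a gripper value outside its range is refused whole. "claw" is the closure, from -1 (fully open) to 1 (shut), so that 0 is half open, set as the call begins (left out, the last holds). The fingers move at their own pace and stop on an object; "newtons" is the grip in N (left out, the last holds). Time passes only in rows, so rows that do not move let the fingers close. It gives the time, the measured TCP pose, the force and the opening at its end, in the units of the state.
- arm.observe(): the state, without advancing time (a new reading comes with each control period).
- vision.get_image(name): name is "scene" or "top" or "wrist"; returns (picture, depth): 384x512x3 uint8, red, green, blue; 384x512 float32, m along the optical axis (not along the pixel's ray), 0 where there is no reading.
- vision.get_calibration(name): a dict with "K" (3x3 intrinsics, pixels), "R" (3x3) and "t" (3): a world point X has camera coordinates R X + t. Camera axes: x right, y down, z forward; pixel columns grow to the right and rows downward; lengths in m; the calibration is good to about 2 mm. A picture is of the moment at which its call begins: read the wrist's pose just before it. get_calibration takes no time and is no camera call; for the wrist camera it gives the pose at the moment of the call.
- order.sign_off(): hands the job in, once; it reports no verdict.
The state is a dict: "clock": time; "joints": joint angles; "dq": joint speeds; "joint_efforts": joint torques, N m; "position": TCP position; "ee_rot": TCP orientation; "force": force on the tool from outside, world axes, zero at the start; "ft_torque": the same for the moment, N m; "width": opening from 0.0 (shut) to 1.0 (fully open).
Only numpy, scipy, OpenCV 4.12 (cv2) and the standard library are available. Lean on these libraries where they do the work, as an engineer would, in place of code of your own. Each camera call takes 0.05 s, during which the arm holds its last target.

## Working session

There is one attempt and no reset: what is moved stays moved. The work goes in short steps, Python scripts to look and compute and a tool call to move; the robot and the scene stay as the last step left them, time stands still between calls to the robot, and variables do not carry over. Pictures are saved under pics/ and viewed, and the job is handed in when it is done.

Besides the shell and the picture viewer there is one more tool, called after "Call:" as a command line: name --pt "numbers of a row" for each row, then --argument value for the rest. apply_moves: Moves the arm, as the interface text tells. Its arguments: {"type":"object","properties":{"commands":{"type":"array","items":{"type":"array","items":{"type":"number"}}},"claw":{"type":"number"},"newtons":{"type":"number"}},"required":["commands"]}

```bash
ls; mkdir -p pics; cat > look.py <<'E'
import sys,cv2,numpy as np
from cell import arm,vision
tag=sys.argv[1]
for n in sys.argv[2:]:
    c=vision.get_calibration(n); p,d=vision.get_image(n)
    np.savez(f'{n}_{tag}.npz',p=p,d=d,K=c['K'],R=c['R'],t=c['t'])
    cv2.imwrite(f'pics/{n}_{tag}.png',p[:,:,::-1])
E
python3 look.py a scene top; python3 -c "
from cell import arm;print(arm.observe())"
```

```text
pics
{'clock': 0.1, 'joints': array([ 1.05340328,  0.43513642,  0.02501164,  1.57398454, -0.01157723,
        1.13397394, -0.07511976]), 'dq': array([-0.00073984, -0.00239035,  0.00182872, -0.00216487,  0.00048625,
        0.00079348, -0.0006761 ]), 'joint_efforts': array([ 3.95068826e-03, -6.69122815e+01,  9.88452360e-01, -3.15148652e+01,
       -6.05273922e-02,  3.74625146e-02,  6.18994613e-05]), 'position': array([ 0.25164047, -0.57165907,  0.2480427 ]), 'ee_rot': array([-2.63065760e+00,  1.71623351e+00,  1.91135030e-03]), 'force': array([ 0.71136582,  0.83583774, -0.78381972]), 'ft_torque': array([0.01376745, 0.03700849, 0.01765591]), 'width': 1.0016239808087073}
```

View pics/scene_a.png

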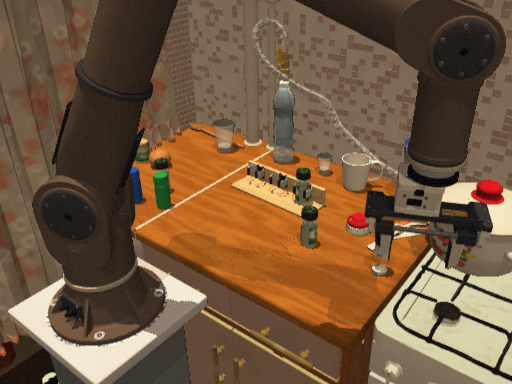

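View pics/top_a.png

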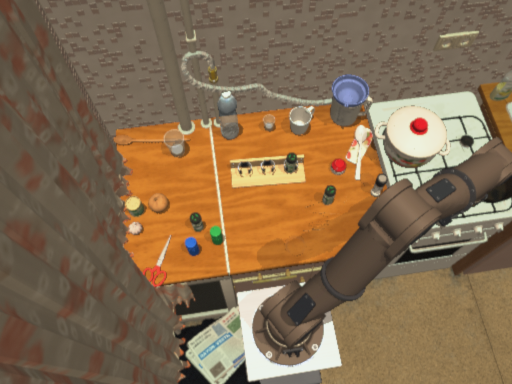

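```bash
cat > geo.py <<'E'
import numpy as np,cv2
def load(f):
    z=np.load(f); return z['p'],z['d'],z['K'],z['R'],z['t']
def w(f,u,v,z=None):
    p,d,K,R,t=load(f); r=np.linalg.solve(K,[u,v,1.])
    C=-R.T@t; D=R.T@r
    if z is None: s=d[int(round(v)),int(round(u))]
    else: s=(z-C[2])/D[2]
    return C+s*D
def cloud(f):
    p,d,K,R,t=load(f); v,u=np.mgrid[:384,:512]
    r=np.stack([u,v,np.ones_like(u)],-1)@np.linalg.inv(K).T*d[...,None]
    return (r-t)@R
E
python3 - <<'E'
from geo import *
p,d,K,R,t=load('top_a.npz'); print(K,-R.T@t,R)
cv2.imwrite('pics/top_z.png',cv2.resize(p[140:260,120:390,::-1],None,fx=2.9,fy=2.9,interpolation=cv2.INTER_CUBIC))
X=cloud('top_a.npz')
# objects above the worktop
m=((X[...,2]>.09)&(X[...,2]<.135)&(X[...,0]>.2)&(X[...,0]<1.1)&(abs(X[...,1])<.75)).astype(np.uint8)
n,l,s,c=cv2.connectedComponentsWithStats(m)
for i in range(1,n):
    if s[i,4]>8: print(s[i],c[i].round(1),np.median(X[l==i],0).round(3),X[l==i].min(0).round(3),X[l==i].max(0).round(3),np.median(p[l==i],0))
E
```

```text
[[488.4824249    0.         264.37505143]
 [  0.         488.4824249  189.84513496]
 [  0.           0.           1.        ]] [-0.24755493  0.14017963  1.7397319 ] [[-0.1543755  -0.98794184  0.01179484]
 [-0.90041514  0.13576425 -0.41330453]
 [ 0.40671952 -0.07442434 -0.91051647]]
[364  70  68  16 417] [397.5  77.5] [ 0.897 -0.612  0.115] [ 0.888 -0.749  0.09 ] [ 0.905 -0.468  0.135] [119. 106.  90.]
[233  82 100  19 654] [284.3  92.1] [ 0.897 -0.143  0.114] [ 0.863 -0.335  0.09 ] [0.907 0.068 0.135] [119. 106.  90.]
[338  86  23  18 275] [348.4  95.1] [ 0.835 -0.389  0.124] [ 0.791 -0.43   0.105] [ 0.875 -0.341  0.135] [132. 143. 189.]
[187  97  27  17 163] [200.  103.6] [0.897 0.201 0.112] [0.853 0.15  0.09 ] [0.906 0.253 0.135] [115. 102.  85.]
[332  97  30  19 173] [344.2 109.1] [ 0.772 -0.355  0.113] [ 0.758 -0.427  0.09 ] [ 0.838 -0.319  0.135] [94. 87. 76.]
[367  99   6  10  25] [369.9 103.4] [ 0.787 -0.466  0.119] [ 0.782 -0.475  0.09 ] [ 0.8   -0.458  0.134] [130. 120. 102.]
[ 98 101  78  23 534] [134.8 109.8] [0.898 0.46  0.113] [0.858 0.302 0.09 ] [0.907 0.6   0.135] [118
[... 1409 characters left out ...]
4] [106.  76.  58.]
[325 185  11  12 104] [330.2 190.1] [ 0.446 -0.233  0.103] [ 0.427 -0.253  0.091] [ 0.469 -0.215  0.113] [59. 68. 45.]
[115 197   8  16  71] [118.2 204.8] [0.506 0.537 0.113] [0.472 0.527 0.09 ] [0.528 0.547 0.134] [109.  95.  76.]
[190 212  12  12 104] [195.  217.3] [0.414 0.268 0.105] [0.394 0.248 0.09 ] [0.435 0.288 0.115] [58.  64.5 44. ]
[114 218   8  18  76] [117.8 226.6] [0.414 0.538 0.113] [0.388 0.53  0.09 ] [0.441 0.551 0.134] [99. 78. 61.]
[210 225  12  13 113] [215.3 231. ] [0.351 0.203 0.104] [0.331 0.183 0.09 ] [0.372 0.222 0.115] [ 66. 184.  81.]
[185 237  12  12 112] [190.4 242.3] [0.322 0.294 0.104] [0.305 0.274 0.09 ] [0.344 0.313 0.114] [ 57. 114. 209.]
```

View pics/top_z.png

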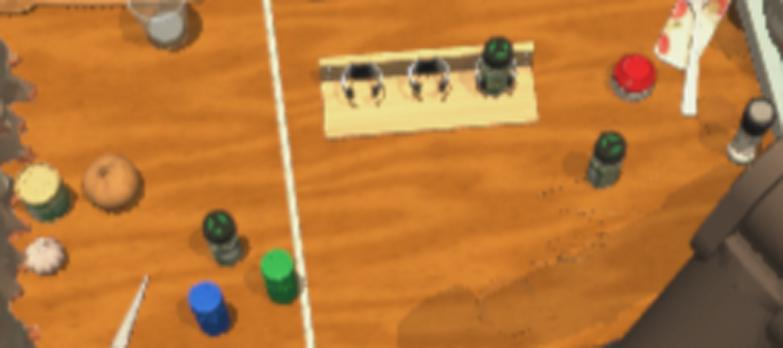

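```bash
python3 - <<'E'
from geo import *
from scipy.spatial.transform import Rotation as Ro
f='top_a.npz';p,d,K,R,t=load(f);X=cloud(f)
h=cv2.cvtColor(p,cv2.COLOR_RGB2HSV)
print(h[180,270],h[215,270],h[180,240])
m=((h[...,1]<150)&(h[...,2]>130)).astype(np.uint8); m[:, :228]=0;m[:,310:]=0;m[:150]=0;m[192:]=0
c=max(cv2.findContours(m,cv2.RETR_EXTERNAL,cv2.CHAIN_APPROX_NONE)[0],key=len)[:,0]
print(len(c),c.min(0),c.max(0))
cv2.imwrite('pics/m.png',cv2.resize(m*255,None,fx=1.5,fy=1.5))
# lower edge
pts=[]
for u in range(236,302):
    v=c[c[:,0]==u,1].max(); pts.append(w(f,u,v+.5,.008))
pts=np.array(pts); q=np.polyfit(pts[:,1],pts[:,0],1); r=pts[:,0]-np.polyval(q,pts[:,1]); ok=abs(r)<.003
q=np.polyfit(pts[ok,1],pts[ok,0],1); print(q,ok.sum(),pts[ok][[0,-1]])
s=(X[...,2]>.05)&(X[...,2]<.066)&(X[...,0]>.5)&(X[...,0]<.72)&(X[...,1]<.13)&(X[...,1]>-.2)
y=X[s]; print(len(y),y.min(0),y.max(0))
Rm=Ro.from_rotvec([-2.63065760e+00,1.71623351e+00,0]).as_matrix();print(Rm)
import cell; print(cell.vision.get_calibration('wrist'))
E
```

```text
[ 23 108 239] [ 15 200 213] [ 24 103 239]
253 [230 156] [305 187]
[0.06387327 0.54709534] 66 [[ 0.55241235  0.10648961  0.008     ]
 [ 0.53583859 -0.14838318  0.008     ]]
325 [ 0.57908249 -0.17048568  0.05002126] [0.65215047 0.11617721 0.06594642]
[[ 4.02896439e-01 -9.15245514e-01  3.29403279e-04]
 [-9.15245514e-01 -4.02896257e-01  5.04912201e-04]
 [-3.29403279e-04 -5.04912201e-04 -9.99999818e-01]]
{'K': array([[294.41471795,   0.        , 254.51866714],
       [  0.        , 294.41471795, 190.43050238],
       [  0.        ,   0.        ,   1.        ]]), 'R': array([[ 0.40300852, -0.91519448, -0.00178912],
       [-0.86927177, -0.38339635,  0.3120478 ],
       [-0.28627037, -0.12420269, -0.95006472]]), 't': array([-0.62522338, -0.03950293,  0.393208  ])}
```

View pics/m.png

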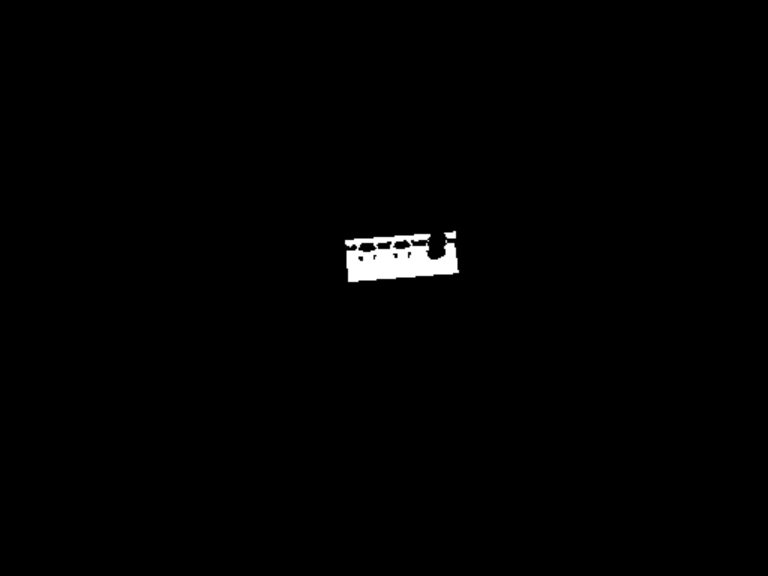

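```bash
cat > to.py <<'E'
# usage: to.py x y z : tool-frame shift (cm) to bring TCP there + turn to ideal pose (tool x along yaw, z down)
import sys,numpy as np
from cell import arm
from scipy.spatial.transform import Rotation as Ro
YAW=-0.0638
def ideal(yaw=YAW): 
    c,s=np.cos(yaw),np.sin(yaw); return np.array([[c,s,0],[s,-c,0],[0,0,-1.]])
if __name__=='__main__':
    o=arm.observe(); M=Ro.from_rotvec(o['ee_rot']).as_matrix()
    print('clk',round(o['clock'],2),'pos',o['position'].round(4),'F',o['force'].round(2),'w',round(o['width']*92,1),'j',o['joints'].round(2))
    yaw=float(sys.argv[4]) if len(sys.argv)>4 else YAW
    print('turn',Ro.from_matrix(M.T@ideal(yaw)).as_rotvec().round(4))
    if len(sys.argv)>3:
        D=np.array([float(a) for a in sys.argv[1:4]])-o['position']
        print('shift now-frame cm',(M.T@D*100).round(2),' ideal-frame cm',(ideal(yaw).T@D*100).round(2))
E
python3 to.py 0.447 -0.234 0.25
```

```text
clk 0.1 pos [ 0.2516 -0.5717  0.248 ] F [ 0.71  0.84 -0.78] w 92.1 j [ 1.05  0.44  0.03  1.57 -0.01  1.13 -0.08]
turn [-6.0000e-04  1.3000e-03 -1.0923e+00]
shift now-frame cm [-23.03 -31.48  -0.17]  ideal-frame cm [ 17.34 -34.94  -0.2 ]
```

Call:
apply_moves --pt "0 0 0 0 0 -0.1365" --pt "0 0 0 0 0 -0.1365" --pt "0 0 0 0 0 -0.1365" --pt "0 0 0 0 0 -0.1365" --claw -0.4 --newtons 20

```text
clock: 0.5
position: [0.2517, -0.5717, 0.2482]
ee_rot: [-2.999, 0.935, 0.001]
force: [-0.3, -0.3, -0.1]
width: 0.716
```

Call:
apply_moves --pt "0 0 0 0 0 -0.1365" --pt "0 0 0 0 0 -0.1365" --pt "0 0 0 0 0 -0.1365" --pt "0 0 0 0 0 -0.1365"

```text
clock: 0.9
position: [0.2517, -0.5718, 0.2483]
ee_rot: [-3.139, 0.092, 0.001]
force: [-0.2, 0.5, -0.2]
width: 0.701
```

Call:
apply_moves --pt "2 -4 0 0 0 0" --pt "2 -4 0 0 0 0" --pt "2 -4 0 0 0 0" --pt "2 -4 0 0 0 0" --pt "2 -4 0 0 0 0"

```text
clock: 1.4
position: [0.3649, -0.3771, 0.2485]
ee_rot: [-3.14, 0.101, 0.001]
force: [1.0, -0.5, 0.5]
width: 0.703
```

```bash
python3 to.py 0.447 -0.234 0.25
```

```text
clk 1.4 pos [ 0.3649 -0.3771  0.2485] F [ 1.01 -0.5   0.47] w 64.6 j [ 0.94  0.3  -0.31  1.8   0.1   1.07  0.53]
turn [-0.0002  0.0004 -0.0005]
shift now-frame cm [  7.28 -14.81  -0.15]  ideal-frame cm [  7.28 -14.8   -0.15]
```

Call:
apply_moves --pt "2.4 -4.2 0 0 0 0" --pt "2.4 -4.2 0 0 0 0" --pt "2.48 -4.2 0 0 0 0" --pt "0 -2.2 0 0 0 0" --pt "0 0 0 0 0 0"

```text
clock: 1.9
position: [0.4476, -0.2316, 0.2486]
ee_rot: [-3.139, 0.09, 0.0]
force: [0.4, -0.4, 0.5]
width: 0.703
```

```bash
python3 look.py b wrist; python3 to.py 0.447 -0.234 0.25; python3 -c "
from geo import *
p,d,K,R,t=load('wrist_b.npz');print(-R.T@t)"
```

```text
clk 1.95 pos [ 0.4468 -0.2342  0.2486] F [-0.15 -0.85 -0.8 ] w 64.6 j [ 0.69  0.27 -0.39  1.84  0.12  1.06  0.2 ]
turn [-0.0002  0.0005  0.0032]
shift now-frame cm [ 0.02 -0.02 -0.14]  ideal-frame cm [ 0.02 -0.02 -0.14]
[ 0.45316764 -0.14789972  0.38550735]
```

View pics/wrist_b.png

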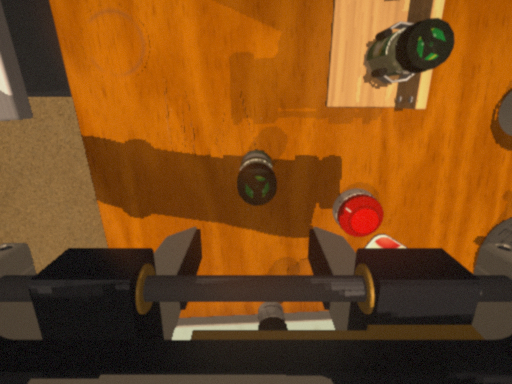

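```bash
cat > caps.py <<'E'
import sys
from geo import *
f=sys.argv[1];X=cloud(f);p,d,*_=load(f)
for lo,hi in((.095,.112),(.104,.122)):
    m=((X[...,2]>lo)&(X[...,2]<hi)&(d>0)).astype(np.uint8)
    n,l,s,c=cv2.connectedComponentsWithStats(m)
    for i in range(1,n):
        if s[i,4]>150:
            cc,r=cv2.minEnclosingCircle(np.argwhere(l==i)[:,::-1].astype(np.float32))
            q=X[l==i]; top=q[q[:,2]>np.percentile(q[:,2],40)]
            (cx,cy),rr=cv2.minEnclosingCircle((top[:,:2]*1000).astype(np.float32))
            print(lo,s[i],'px',np.round(cc,1),round(r,1),'xy mm',round(cx,1),round(cy,1),'r',round(rr,1),'mean',top.mean(0).round(4),np.median(p[l==i],0))
E
python3 caps.py wrist_b.npz
python3 -c "
from geo import *
for z in (.1,.105): print(w('wrist_b.npz',257,185,z))
"
```

```text
0.095 [395  20  30  53 532] px [417.4  46. ] 26.4 xy mm 598.1 -117.0 r 19.9 mean [ 0.5862 -0.1192  0.1068] [37. 26. 16.]
0.095 [ 237  164   40   42 1285] px [256.5 184.4] 20.7 xy mm 450.1 -235.2 r 19.6 mean [ 0.45   -0.2347  0.1061] [57. 37. 19.]
0.104 [ 400   17   55   55 2189] px [426.   42.5] 30.1 xy mm 601.4 -116.0 r 19.8 mean [ 0.6014 -0.116   0.1141] [44. 40. 26.]
0.104 [ 237  168   40   38 1158] px [256.5 185.9] 19.8 xy mm 449.9 -235.0 r 19.4 mean [ 0.45   -0.2346  0.1062] [57. 37. 19.]
[ 0.45043938 -0.23516609  0.1       ]
[ 0.45048716 -0.23363782  0.105     ]
```

```bash
python3 to.py 0.450 -0.235 0.081
```

```text
clk 1.95 pos [ 0.4468 -0.2342  0.2486] F [-0.15 -0.85 -0.8 ] w 64.6 j [ 0.69  0.27 -0.39  1.84  0.12  1.06  0.2 ]
turn [-0.0002  0.0005  0.0032]
shift now-frame cm [ 0.33  0.07 16.76]  ideal-frame cm [ 0.32  0.06 16.76]
```

Call:
apply_moves --pt "0.33 0.07 3 0 0 0" --pt "0 0 4 0 0 0" --pt "0 0 4 0 0 0" --pt "0 0 3.5 0 0 0" --pt "0 0 2.2 0 0 0"

```text
clock: 2.45
position: [0.4478, -0.2381, 0.079]
ee_rot: [-3.139, 0.104, 0.005]
force: [-0.6, 0.5, 0.2]
width: 0.697
```

Call:
apply_moves --pt "0 0 0 0 0 0" --pt "0 0 0 0 0 0" --pt "0 0 0 0 0 0" --pt "0 0 0 0 0 0" --claw 1 --newtons 15

```text
clock: 2.85
position: [0.4505, -0.2374, 0.0831]
ee_rot: [3.139, -0.102, 0.003]
force: [0.0, -0.7, 1.1]
width: 0.438
```

```bash
python3 to.py 0.450 -0.235 0.081
```

```text
clk 2.85 pos [ 0.4505 -0.2374  0.0831] F [ 0.04 -0.7   1.07] w 40.3 j [ 0.63  0.48 -0.34  2.01  0.25  0.68  0.08]
turn [ 0.0011 -0.0022 -0.0009]
shift now-frame cm [-0.07 -0.24  0.21]  ideal-frame cm [-0.07 -0.24  0.21]
```

Call:
apply_moves --pt "0 0 -1 0 0 0" --pt "0 0 -3 0 0 0" --pt "0 -3 -3 0 0 0" --pt "0.5 -4 -2 0 0 0" --pt "0.5 -4 0 0 0 0"

```text
clock: 3.35
position: [0.4688, -0.127, 0.1758]
ee_rot: [3.138, -0.103, 0.01]
force: [0.7, 0.3, -0.2]
width: 0.441
```

Call:
apply_moves --pt "0.5 -4 0 0 0 0" --pt "0.5 -4 0 0 0 0" --pt "0.5 -2 0 0 0 0" --pt "0 0 0 0 0 0" --pt "0 0 0 0 0 0"

```text
clock: 3.85
position: [0.4883, -0.0287, 0.1726]
ee_rot: [3.14, -0.099, 0.001]
force: [1.0, -0.5, -1.2]
width: 0.443
```

```bash
python3 look.py c wrist; python3 to.py 0.53 -0.02 0.093;python3 caps.py wrist_c.npz
```

```text
clk 3.9 pos [ 0.4881 -0.0296  0.1723] F [-0.26 -0.5  -1.28] w 40.1 j [ 0.31  0.34 -0.45  1.97  0.19  0.87 -0.31]
turn [ 0.0008 -0.0004 -0.0008]
shift now-frame cm [ 4.12 -1.24  7.93]  ideal-frame cm [ 4.12 -1.23  7.93]
0.095 [228 181  53  26 240] px [254.  202.5] 26.2 xy mm 489.1 -19.8 r 19.1 mean [ 0.4893 -0.0088  0.1084] [93.  69.5 40. ]
0.104 [227 183  52  22 356] px [252.5 202.5] 25.5 xy mm 488.2 -15.9 r 17.8 mean [ 0.4885 -0.0086  0.1171] [80. 66. 45.]
```

View pics/wrist_c.png

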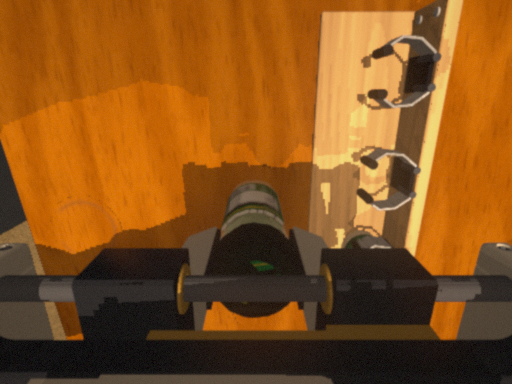

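```bash
python3 - <<'E'
from geo import *
p=load('wrist_c.npz')[0]
cv2.imwrite('pics/cz.png',cv2.resize(p[:260,290:470,::-1],None,fx=3,fy=3,interpolation=cv2.INTER_CUBIC)[:600] if 0 else cv2.resize(p[20:220,300:460,::-1],None,fx=3,fy=3,interpolation=cv2.INTER_CUBIC))
X=cloud('wrist_c.npz')
# foot board front edge & backboard top
f='wrist_c.npz';h=cv2.cvtColor(p,cv2.COLOR_RGB2HSV)
pts=[]
g=p[...,2].astype(float)
for v in range(20,150,3):
    e=np.diff(cv2.GaussianBlur(g,(3,3),0)[v]); u=305+np.argmax(e[305:330]); pts.append(w(f,u+.5,v,.008))
pts=np.array(pts); q=np.polyfit(pts[:,1],pts[:,0],1)
for _ in range(3):
    r=pts[:,0]-np.polyval(q,pts[:,1]); ok=abs(r)<.0025; q=np.polyfit(pts[ok,1],pts[ok,0],1)
print(q,ok.sum(),len(pts),pts[ok][[0,-1]].round(4))
E
```

```text
[0.06110267 0.55095011] 44 44 [[ 0.5579  0.1148  0.008 ]
 [ 0.5505 -0.0025  0.008 ]]
```

View pics/cz.png

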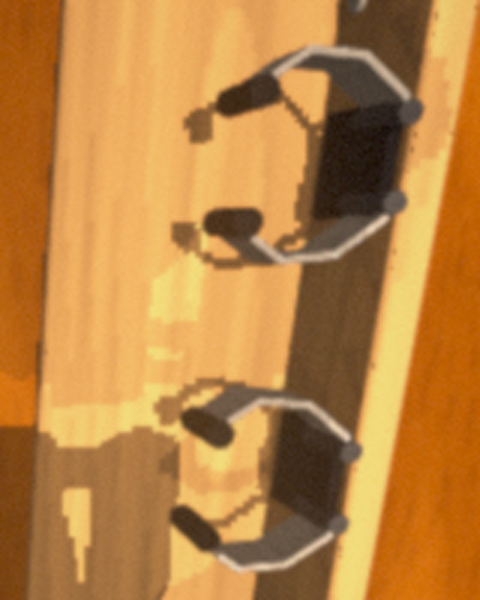

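```bash
python3 - <<'E'
from geo import *
f='wrist_c.npz'
c,s=np.cos(-.062),np.sin(-.062);xr=np.array([c,s]);yr=np.array([-s,c])
for a,b in(((388,50.7),(384,93)),((374,165.3),(369,200.3))):
    A=w(f,*a,.058)[:2];B=w(f,*b,.058)[:2]; m=(A+B)/2
    print(A.round(4),B.round(4),'gap',((A-B)@yr).round(4),((A-B)@xr).round(4),'seat',(m+.016*xr).round(4))
D=np.array([.6014,-.116]); print((D+.09*yr).round(4),(D+.18*yr).round(4))
E
```

```text
[0.5998 0.0804] [0.599  0.0492] gap 0.0312 -0.0011 seat [0.6154 0.0638]
[ 0.5947 -0.0106] [ 0.5923 -0.0431] gap 0.0325 0.0005 seat [ 0.6095 -0.0278]
[ 0.607  -0.0262] [0.6126 0.0637]
```

```bash
python3 - <<'E'
from geo import *
f='wrist_c.npz';p=load(f)[0]
cv2.imwrite('pics/jz.png',cv2.resize(p[170:330,180:340,::-1],None,fx=3.7,fy=3.7,interpolation=cv2.INTER_CUBIC))
print('bottom',w(f,255,317,.194)); print('L',w(f,217,262,.194),'R',w(f,291,262,.194))
X=cloud(f); 
for v in (262,266,305,310,315,318): print(v,X[v,255].round(4),p[v,255])
E
```

```text
bottom [ 0.48806279 -0.04635605  0.194     ]
L [ 0.47296343 -0.0151645   0.194     ] R [ 0.5060316  -0.01725185  0.194     ]
262 [ 0.49   -0.0158  0.1947] [31 61 24]
266 [ 0.4899 -0.0174  0.1954] [55 56 28]
305 [ 0.4886 -0.0379  0.1958] [36 27 18]
310 [ 0.4884 -0.0407  0.1958] [45 32 19]
315 [ 0.4882 -0.0441  0.1952] [41 24 11]
318 [ 0.4777 -0.2177  0.0013] [175  92  10]
```

View pics/jz.png

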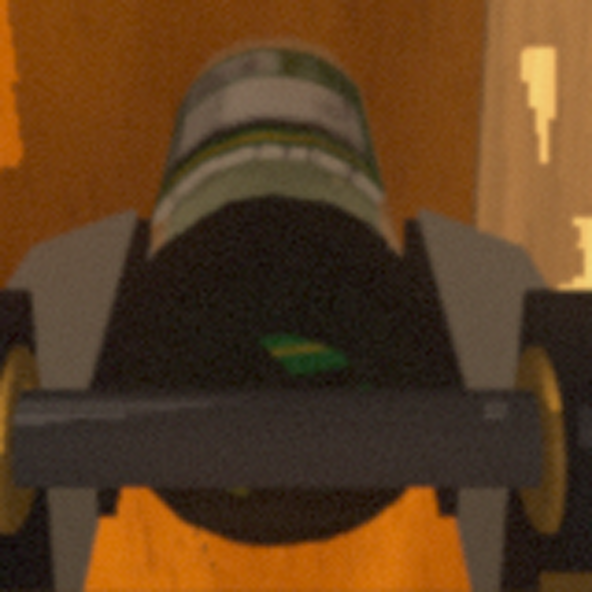

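```bash
python3 - <<'E'
from geo import *
f='wrist_c.npz';X=cloud(f)
print('bottom',w(f,254,181.5,.090))
for v in range(184,240,6):
    print(v,X[v,252].round(4))
for v in (195,205,215):
    m=(X[v,:,2]>.08)&(np.arange(512)>200)&(np.arange(512)<310); u=np.where(m)[0]; print(v,u.min(),u.max(),X[v,u.min()].round(4),X[v,u.max()].round(4))
E
```

```text
bottom [ 0.48978624 -0.00932928  0.09      ]
184 [ 0.4886 -0.0056  0.1088]
190 [ 0.4887 -0.0056  0.1223]
196 [ 0.4888 -0.0059  0.1339]
202 [ 0.4889 -0.0059  0.1446]
208 [ 0.4889 -0.0062  0.1536]
214 [ 0.489  -0.0066  0.1615]
220 [ 0.4889 -0.0078  0.1667]
226 [ 0.4892 -0.0054  0.1793]
232 [ 0.4892 -0.0057  0.1851]
238 [ 0.4892 -0.0066  0.1894]
195 230 277 [ 0.4718 -0.0144  0.1043] [ 0.5069 -0.0198  0.0949]
205 227 280 [ 0.4711 -0.0153  0.1222] [ 0.5083 -0.0247  0.1039]
215 224 282 [ 0.4699 -0.0177  0.1337] [ 0.5078 -0.0229  0.1271]
```

Call:
apply_moves --pt "1.5 -0.61 2 0 0 0" --pt "1.5 0 2 0 0 0" --pt "1.0 0 2 0 0 0" --pt "0 0 1.5 0 0 0" --pt "0 0 0 0 0 0"

```text
clock: 4.4
position: [0.5271, -0.0271, 0.095]
ee_rot: [3.139, -0.104, -0.006]
force: [-1.4, 0.1, -1.1]
width: 0.439
```

```bash
python3 look.py d wrist; python3 to.py 0.6072 -0.0305 0.0925
```

```text
clk 4.45 pos [ 0.5276 -0.0267  0.0962] F [ 0.    0.31 -0.05] w 40.1 j [ 0.24  0.5  -0.4   1.95  0.28  0.75 -0.38]
turn [ 0.0007  0.0023 -0.0021]
shift now-frame cm [ 7.97 -0.14  0.35]  ideal-frame cm [ 7.96 -0.13  0.37]
```

View pics/wrist_d.png

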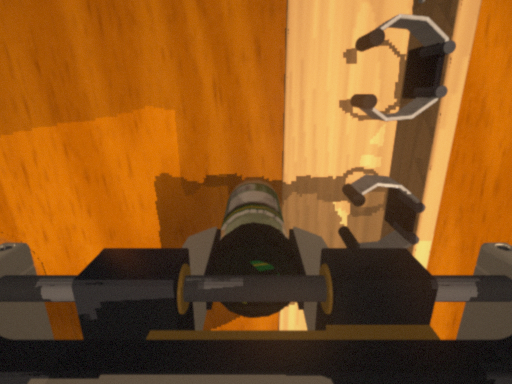

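```bash
python3 - <<'E'
from geo import *
f='wrist_d.npz';p=load(f)[0]
cv2.imwrite('pics/dz.png',cv2.resize(p[150:330,190:440,::-1],None,fx=3.2,fy=3.2,interpolation=cv2.INTER_CUBIC))
X=cloud(f)
for v in range(190,216,5): print(v,X[v,252].round(4))
for v in range(300,317,4): print(v,X[v,255].round(4))
E
```

```text
190 [ 0.5273 -0.0041  0.0444]
195 [ 0.5275 -0.0041  0.0547]
200 [ 0.5276 -0.0039  0.0644]
205 [ 0.5277 -0.0039  0.0729]
210 [ 0.5277 -0.0047  0.0785]
215 [ 0.5278 -0.0048  0.0856]
300 [ 0.5298 -0.0021  0.1576]
304 [ 0.5274 -0.0363  0.1175]
308 [ 0.5273 -0.0381  0.1181]
312 [ 0.5271 -0.0413  0.117 ]
316 [ 0.527  -0.0437  0.117 ]
```

View pics/dz.png

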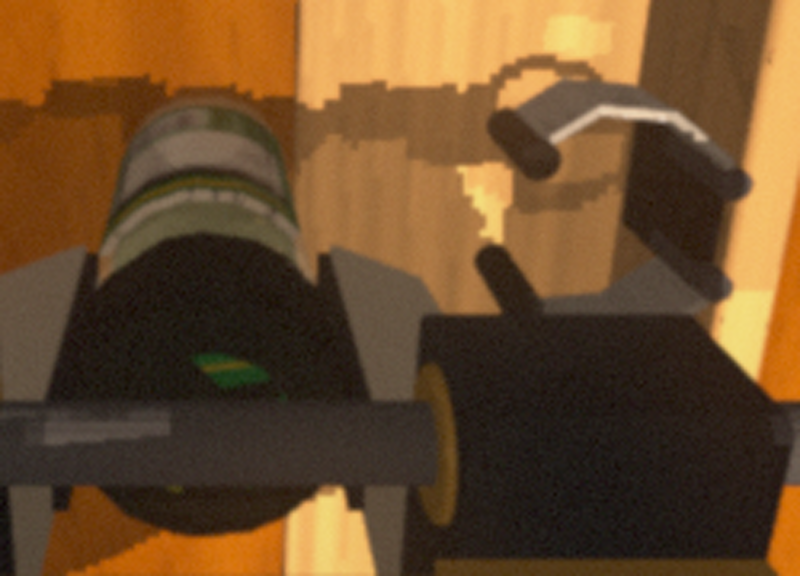

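```bash
python3 - <<'E'
from geo import *
f='wrist_d.npz'
c,s=np.cos(-.062),np.sin(-.062);xr=np.array([c,s]);yr=np.array([-s,c])
A=w(f,359,200,.058)[:2];B=w(f,355.5,244,.058)[:2]; m=(A+B)/2
# left clip too
A2=w(f,379,37,.058)[:2];B2=w(f,372,101,.058)[:2]; m2=(A2+B2)/2
for a,b,m in((A,B,m),(A2,B2,m2)): print(a,b,((a-b)@yr).round(4),'seat',m+.016*xr)
j=np.array([.5283,-.024])
for S in ((.608,-.027),m+.016*xr): d=np.array(S)-j; print(d@xr,d@yr)
E
```

```text
[ 0.59428889 -0.01059993] [ 0.59335325 -0.04147717] 0.0309 seat [ 0.60979033 -0.02702991]
[0.60078074 0.08097738] [0.59896686 0.04860275] 0.0324 seat [0.61584306 0.0637987 ]
0.07973274652236331 0.0019439989713371881
0.0819348224977857 0.09305419660326299
```

Call:
apply_moves --pt "1.0 -0.15 0.2 0 0 0" --pt "1.5 0 0 0 0 0" --pt "1.5 0 0 0 0 0" --pt "0.3 0 0 0 0 0" --pt "0 0 0 0 0 0" --newtons 30

```text
clock: 4.95
position: [0.5721, -0.0265, 0.0953]
ee_rot: [-3.14, 0.101, -0.002]
force: [-0.1, 0.0, -0.9]
width: 0.434
```

```bash
python3 to.py 0.6072 -0.0305 0.0925; python3 look.py e wrist
```

```text
clk 4.95 pos [ 0.5721 -0.0265  0.0953] F [-0.09  0.02 -0.85] w 40.0 j [ 0.23  0.56 -0.39  1.84  0.28  0.8  -0.37]
turn [-0.0001 -0.001  -0.0006]
shift now-frame cm [3.53 0.17 0.28]  ideal-frame cm [3.53 0.17 0.28]
```

View pics/wrist_e.png

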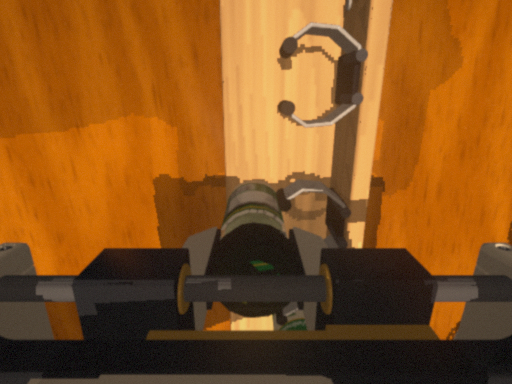

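```bash
python3 - <<'E'
from geo import *
f='wrist_e.npz';X=cloud(f)
c,s=np.cos(-.062),np.sin(-.062);xr=np.array([c,s]);yr=np.array([-s,c])
A=w(f,289.5,46,.058)[:2];B=w(f,287.5,107,.058)[:2]; m=(A+B)/2+.016*xr
print(A,B,((A-B)@yr).round(4),((A-B)@xr).round(4),'left seat',m,'mid',m-.09*yr)
for v in range(190,216,5): print(v,X[v,252].round(4))
for v in range(304,317,4): print(v,X[v,255].round(4))
j=np.array([.5727,X[200,252][1]-.02]); d=m-.09*yr-j; print(d@xr,d@yr)
E
```

```text
[0.59848851 0.08049979] [0.59649051 0.04908154] 0.0315 0.0 left seat [0.61345877 0.0637993 ] mid [ 0.60788235 -0.02602778]
190 [ 0.5726 -0.0035  0.0446]
195 [ 0.5727 -0.0038  0.0542]
200 [ 0.5727 -0.0038  0.0634]
205 [ 0.5728 -0.0039  0.0719]
210 [ 0.5728 -0.0042  0.0789]
215 [ 0.5729 -0.0043  0.0858]
304 [ 0.5725 -0.035   0.1188]
308 [ 0.5723 -0.0371  0.119 ]
312 [ 0.5721 -0.0404  0.1177]
316 [ 0.572  -0.0422  0.1183]
0.035250093245083707 -2.977003334735978e-07
```

Call:
apply_moves --pt "0 0 0.25 0 0 0" --pt "0.5 0 0 0 0 0" --pt "0.5 0 0 0 0 0" --pt "0.4 0 0 0 0 0" --pt "0 0 0 0 0 0"

```text
clock: 5.5
position: [0.5842, -0.0274, 0.0914]
ee_rot: [3.14, -0.101, -0.005]
force: [-4.6, 0.6, -2.7]
width: 0.437
```

```bash
python3 to.py 0.6072 -0.0305 0.0925
```

```text
clk 5.5 pos [ 0.5842 -0.0274  0.0914] F [-4.56  0.63 -2.66] w 40.2 j [ 0.22  0.58 -0.38  1.81  0.29  0.81 -0.37]
turn [ 0.0004  0.0033 -0.0002]
shift now-frame cm [ 2.32  0.16 -0.11]  ideal-frame cm [ 2.32  0.16 -0.11]
```

Call:
apply_moves --pt "0.5 0 0 0 0 0" --pt "0.5 0 0 0 0 0" --pt "0.5 0 0 0 0 0" --pt "0.4 0 0 0 0 0" --pt "0 0 0 0 0 0"

```text
clock: 6.0
position: [0.607, -0.0286, 0.0929]
ee_rot: [-3.139, 0.101, -0.007]
force: [6.4, -0.4, -4.0]
width: 0.44
```

```bash
python3 to.py 0.6072 -0.0305 0.0925;  python3 look.py f wrist
```

```text
clk 6.0 pos [ 0.607  -0.0286  0.0929] F [ 6.42 -0.4  -4.01] w 40.5 j [ 0.22  0.6  -0.38  1.76  0.29  0.83 -0.36]
turn [-0.0006 -0.0043 -0.0006]
shift now-frame cm [0.04 0.19 0.04]  ideal-frame cm [0.04 0.19 0.04]
```

View pics/wrist_f.png

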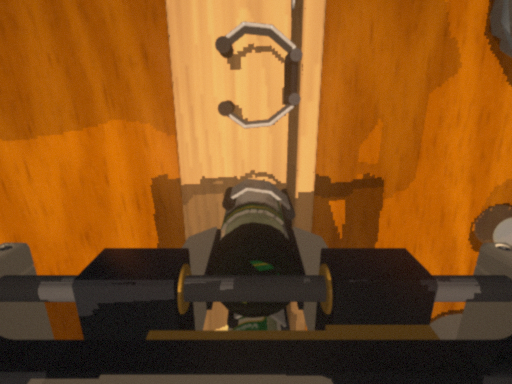

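Call:
apply_moves --pt "0.15 0 0.1 0 0 0" --pt "0 0 0.15 0 0 0" --pt "0 0 0 0 0 0"

```text
clock: 6.35
position: [0.6071, -0.0286, 0.091]
ee_rot: [3.14, -0.101, 0.004]
force: [-0.0, 0.4, 9.3]
width: 0.436
```

```bash
python3 to.py 0.6072 -0.0305 0.0925
```

```text
clk 6.35 pos [ 0.6071 -0.0286  0.091 ] F [-0.05  0.36  9.32] w 40.1 j [ 0.22  0.61 -0.38  1.76  0.29  0.83 -0.36]
turn [-0.     -0.0026 -0.0003]
shift now-frame cm [ 0.03  0.19 -0.15]  ideal-frame cm [ 0.02  0.19 -0.15]
```

Call:
apply_moves --pt "0 0 0 0 0 0" --pt "0 0 0 0 0 0" --pt "0 0 0 0 0 0" --claw -0.4 --newtons 15

```text
clock: 6.65
position: [0.6054, -0.0288, 0.0894]
ee_rot: [3.14, -0.101, -0.002]
force: [0.1, 0.1, -0.3]
width: 0.648
```

Call:
apply_moves --pt "0 0 -2 0 0 0" --pt "0 0 -4 0 0 0" --pt "0 0 -5 0 0 0" --pt "0 0 -4 0 0 0" --pt "0 0 0 0 0 0"

```text
clock: 7.15
position: [0.6087, -0.0281, 0.2457]
ee_rot: [-3.139, 0.101, -0.014]
force: [-0.2, 0.5, -1.5]
width: 0.699
```

```bash
python3 to.py 0.414 0.268 0.25;  python3 look.py g wrist; python3 caps.py wrist_g.npz
```

```text
clk 7.15 pos [ 0.6087 -0.0281  0.2457] F [-0.24  0.51 -1.46] w 64.3 j [ 0.25  0.45 -0.43  1.6   0.2   1.13 -0.28]
turn [-0.0008 -0.0092 -0.0003]
shift now-frame cm [-21.32 -28.3   -0.6 ]  ideal-frame cm [-21.31 -28.3   -0.43]
0.095 [434   0  46  70 914] px [462.5  33.5] 37.3 xy mm 795.1 91.8 r 30.4 mean [0.7824 0.0897 0.1078] [89. 75. 59.]
0.095 [231 160  42  26 210] px [251.9 178.9] 21.0 xy mm 608.2 -25.3 r 20.5 mean [ 0.6098 -0.0112  0.1069] [70.  51.5 31. ]
0.095 [233 241  39  23 339] px [251.9 259.1] 19.3 xy mm 602.3 -114.8 r 20.6 mean [ 0.6042 -0.1005  0.1069] [47. 30. 18.]
0.104 [ 439    0   52   69 1235] px [469.5  33. ] 38.3 xy mm 797.3 91.3 r 30.4 mean [0.7841 0.0888 0.1167] [109.  84.  61.]
0.104 [ 231  162   42   43 1383] px [251.6 182.5] 21.6 xy mm 607.7 -26.2 r 19.6 mean [ 0.6074 -0.0257  0.1141] [62. 49. 29.]
0.104 [233 245  39  30 943] px [252.1 263.9] 19.3 xy mm 602.2 -114.7 r 19.5 mean [ 0.602  -0.1126  0.1141] [50. 35. 20.]
```

View pics/wrist_g.png

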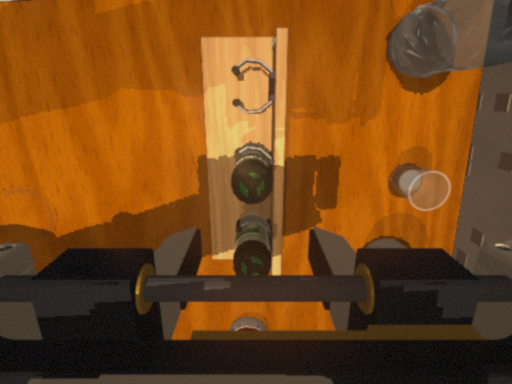

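Call:
apply_moves --pt "-2.7 -3.6 0 0 0 0" --pt "-2.7 -3.6 0 0 0 0" --pt "-2.7 -3.6 0 0 0 0" --pt "-2.7 -3.6 0 0 0 0" --pt "-2.7 -3.6 0 0 0 0"

```text
clock: 7.7
position: [0.4808, 0.1603, 0.2383]
ee_rot: [3.139, -0.101, -0.003]
force: [0.8, 0.7, -0.8]
width: 0.694
```

Call:
apply_moves --pt "-2.7 -3.6 0 0 0 0" --pt "-2.7 -3.6 0 0 0 0" --pt "-2.4 -3.1 0 0 0 0" --pt "0 0 0 0 0 0"

```text
clock: 8.1
position: [0.4072, 0.2719, 0.239]
ee_rot: [-3.139, 0.087, 0.004]
force: [-0.1, -1.1, 0.2]
width: 0.699
```

```bash
python3 to.py 0.414 0.268 0.25;  python3 look.py h wrist; python3 caps.py wrist_h.npz
```

```text
clk 8.1 pos [0.4072 0.2719 0.239 ] F [-0.14 -1.09  0.23] w 64.3 j [-0.22  0.29 -0.59  1.87  0.18  1.04 -0.93]
turn [-0.0012  0.0026  0.0082]
shift now-frame cm [ 0.7   0.35 -1.11]  ideal-frame cm [ 0.7   0.34 -1.1 ]
0.095 [ 146  145   45   44 1497] px [167.9 166.3] 22.4 xy mm 325.7 293.9 r 19.7 mean [0.3255 0.2941 0.1061] [ 88. 103. 183.]
0.095 [ 243  165   42   43 1358] px [263.4 186.1] 21.2 xy mm 416.1 269.3 r 19.6 mean [0.4162 0.2696 0.1061] [47. 31. 16.]
0.095 [199 229  28  40 848] px [208.  248.5] 19.6 xy mm 354.4 203.4 r 19.5 mean [0.3592 0.2035 0.106 ] [44. 70. 29.]
0.104 [ 146  148   42   41 1328] px [166.8 167.8] 21.6 xy mm 325.6 293.9 r 19.7 mean [0.3255 0.2943 0.1062] [ 89. 105. 184.]
0.104 [ 244  168   41   40 1227] px [264.  187.9] 20.4 xy mm 416.0 269.3 r 19.6 mean [0.4162 0.2695 0.1062] [47. 31. 16.]
0.104 [199 234  27  35 697] px [208.4 250.9] 17.8 xy mm 356.0 203.9 r 18.8 mean [0.359  0.2033 0.1062] [45. 73. 31.]
```

View pics/wrist_h.png

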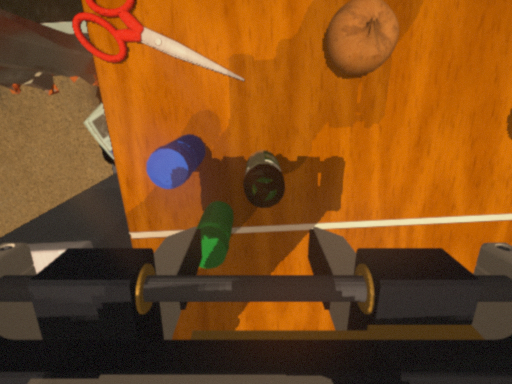

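```bash
python3 to.py 0.416 0.2705 0.083
```

```text
clk 8.15 pos [0.4092 0.2692 0.2387] F [ 1.12 -0.9  -0.33] w 64.4 j [-0.22  0.29 -0.58  1.87  0.18  1.04 -0.93]
turn [0.0006 0.002  0.0053]
shift now-frame cm [ 0.7  -0.18 15.57]  ideal-frame cm [ 0.67 -0.18 15.57]
```

Call:
apply_moves --pt "0.7 -0.18 1 0 0 0.005" --pt "0 0 3 0 0 0" --pt "0 0 3 0 0 0" --pt "0 0 2 0 0 0" --pt "0 0 0 0 0 0"

```text
clock: 8.65
position: [0.4182, 0.2656, 0.1461]
ee_rot: [3.135, -0.113, -0.008]
force: [-0.3, -1.1, 1.0]
width: 0.701
```

```bash
python3 to.py 0.416 0.2705 0.083
```

```text
clk 8.65 pos [0.4182 0.2656 0.1461] F [-0.27 -1.1   1.01] w 64.5 j [-0.26  0.41 -0.54  1.97  0.27  0.84 -1.02]
turn [ 0.0044  0.0049 -0.0082]
shift now-frame cm [-0.23 -0.5   6.3 ]  ideal-frame cm [-0.25 -0.48  6.31]
```

Call:
apply_moves --pt "-0.1 -0.3 2 0 0 -0.004" --pt "0 0 2 0 0 0" --pt "0 0 2 0 0 0" --pt "0 0 0.3 0 0 0" --pt "0 0 0 0 0 0"

```text
clock: 9.15
position: [0.4184, 0.2712, 0.0868]
ee_rot: [3.139, -0.104, -0.001]
force: [-0.7, 0.1, -0.8]
width: 0.702
```

```bash
python3 to.py 0.416 0.2705 0.083
```

```text
clk 9.15 pos [0.4184 0.2712 0.0868] F [-0.73  0.06 -0.8 ] w 64.5 j [-0.31  0.49 -0.5   2.02  0.35  0.71 -1.09]
turn [ 0.0007  0.0004 -0.0025]
shift now-frame cm [-0.24  0.08  0.38]  ideal-frame cm [-0.24  0.08  0.38]
```

Call:
apply_moves --pt "-0.2 0 0.3 0 0 0" --pt "0 0 0 0 0 0"

```text
clock: 9.35
position: [0.4161, 0.2721, 0.0844]
ee_rot: [-3.139, 0.103, -0.001]
force: [0.4, 0.3, -1.2]
width: 0.698
```

Call:
apply_moves --pt "0 0 0 0 0 0" --pt "0 0 0 0 0 0" --pt "0 0 0 0 0 0" --pt "0 0 0 0 0 0" --claw 1 --newtons 20

```text
clock: 9.75
position: [0.4159, 0.272, 0.0839]
ee_rot: [-3.14, 0.102, -0.0]
force: [-0.2, -0.3, 2.2]
width: 0.437
```

```bash
python3 to.py 0.49 0.07 0.173
```

```text
clk 9.75 pos [0.4159 0.272  0.0839] F [-0.25 -0.31  2.18] w 40.2 j [-0.31  0.49 -0.49  2.03  0.36  0.7  -1.1 ]
turn [-0.0001 -0.0002 -0.0013]
shift now-frame cm [ 8.71 19.67 -8.91]  ideal-frame cm [ 8.68 19.69 -8.91]
```

Call:
apply_moves --pt "0 0 -1 0 0 0" --pt "0 0 -3 0 0 0" --pt "0 0 -4 0 0 0" --pt "0.8 1 -1 0 0 0" --pt "1.6 3.5 0 0 0 0"

```text
clock: 10.25
position: [0.4373, 0.2295, 0.177]
ee_rot: [-3.135, 0.093, -0.007]
force: [1.0, 0.0, -2.1]
width: 0.436
```

Call:
apply_moves --pt "1.6 3.8 0 0 0 0" --pt "1.6 3.8 0 0 0 0" --pt "1.6 3.8 0 0 0 0" --pt "1.5 3.8 0 0 0 0" --pt "0 0 0 0 0 0"

```text
clock: 10.75
position: [0.4912, 0.0632, 0.1739]
ee_rot: [3.137, -0.115, 0.0]
force: [0.1, -0.6, -1.4]
width: 0.438
```

```bash
python3 look.py i wrist; python3 to.py 0.49 0.06 0.173
```

```text
clk 10.8 pos [0.4904 0.0665 0.174 ] F [-0.66  0.88 -0.51] w 40.0 j [ 0.15  0.36 -0.5   1.95  0.22  0.89 -0.53]
turn [ 0.001   0.     -0.0069]
shift now-frame cm [0.   0.65 0.1 ]  ideal-frame cm [0.   0.65 0.1 ]
```

View pics/wrist_i.png

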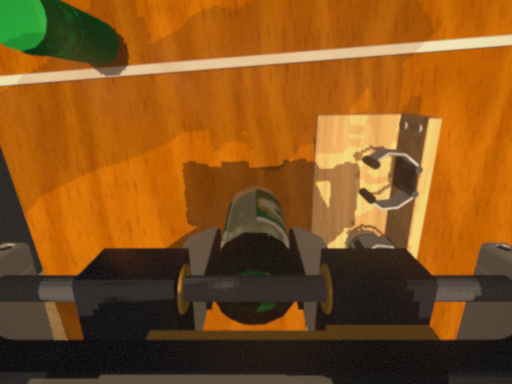

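```bash
cat > hand.py <<'E'
import sys
from geo import *
f=sys.argv[1];X=cloud(f); seat=np.array([.6135,.0637])
c,s=np.cos(-.0625),np.sin(-.0625);xr=np.array([c,s]);yr=np.array([-s,c])
P=np.array([X[v,u] for v in range(198,222,3) for u in range(249,258)])
T=np.array([X[v,255] for v in range(304,320,2)]); T=T[(T[:,2]>.08)]
print('side',P.min(0).round(4),np.median(P,0).round(4),P.max(0).round(4)); print('top z',np.median(T[:,2]).round(4),'low edge y',T[:,1].min().round(4))
print('edge-ray', [w(f,255,v,np.median(T[:,2])).round(4)[1] for v in (316,318,320,322)])
yj=np.median(P[:,1])-.020; xj=float(sys.argv[2])+.0006; d=seat-[xj,yj]; print('jar',xj,yj.round(4),'to seat: fwd cm',(d@xr*100).round(2),'tool-y cm',(-d@yr*100).round(2),'base z',(np.median(T[:,2])-.105).round(4))
E
python3 hand.py wrist_i.npz 0.4904
python3 - <<'E'
from geo import *
f='wrist_i.npz';p=load(f)[0]
cv2.imwrite('pics/iz.png',cv2.resize(p[130:330,190:440,::-1],None,fx=3,fy=3,interpolation=cv2.INTER_CUBIC))
E
```

```text
side [0.4894 0.0796 0.1208] [0.4922 0.0802 0.1423] [0.4948 0.0813 0.1591]
top z 0.1962 low edge y 0.0467
edge-ray [np.float64(0.0469), np.float64(0.0458), np.float64(0.0446), np.float64(0.0434)]
jar 0.491 0.0602 to seat: fwd cm 12.2 tool-y cm -1.12 base z 0.0912
```

View pics/iz.png

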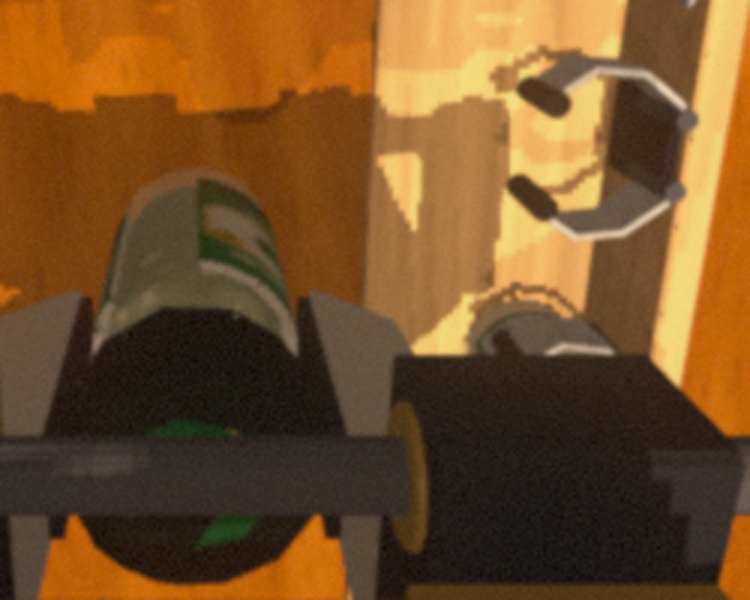

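Call:
apply_moves --pt "0 -0.3 0 0 0 -0.006" --pt "0 0 0 0 0 0" --pt "0 0 0 0 0 0" --pt "0 0 0 0 0 0"

```text
clock: 11.2
position: [0.4898, 0.0736, 0.1738]
ee_rot: [-3.14, 0.09, 0.0]
force: [-0.4, 0.1, -1.8]
width: 0.436
```

```bash
python3 look.py j wrist; python3 to.py 0.49 0.06 0.173; python3 hand.py wrist_j.npz 0.4902
python3 - <<'E'
from geo import *
f='wrist_j.npz';p=load(f)[0];X=cloud(f)
for v in range(190,246,6): print(v,X[v,253].round(4))
cv2.imwrite('pics/jz2.png',cv2.resize(p[130:330,190:440,::-1],None,fx=3,fy=3,interpolation=cv2.INTER_CUBIC))
E
```

```text
clk 11.25 pos [0.4899 0.0734 0.1738] F [-0.26  0.37 -1.51] w 40.6 j [ 0.14  0.36 -0.5   1.95  0.22  0.89 -0.53]
turn [-0.      0.      0.0062]
shift now-frame cm [0.09 1.33 0.08]  ideal-frame cm [0.1  1.33 0.08]
side [0.4876 0.0899 0.1207] [0.4905 0.0906 0.1418] [0.4931 0.0915 0.1582]
top z 0.1959 low edge y 0.0562
edge-ray [np.float64(0.0572), np.float64(0.056), np.float64(0.0548), np.float64(0.0537)]
jar 0.4908 0.0706 to seat: fwd cm 12.29 tool-y cm -0.07 base z 0.0909
190 [0.4903 0.0904 0.104 ]
196 [0.4903 0.0904 0.1176]
202 [0.4904 0.0905 0.1297]
208 [0.4905 0.0909 0.1415]
214 [0.4905 0.0905 0.15  ]
220 [0.4906 0.0907 0.1591]
226 [0.4906 0.0905 0.1667]
232 [0.4905 0.0885 0.1699]
238 [0.4908 0.0918 0.183 ]
244 [0.4908 0.0912 0.1879]
```

View pics/jz2.png

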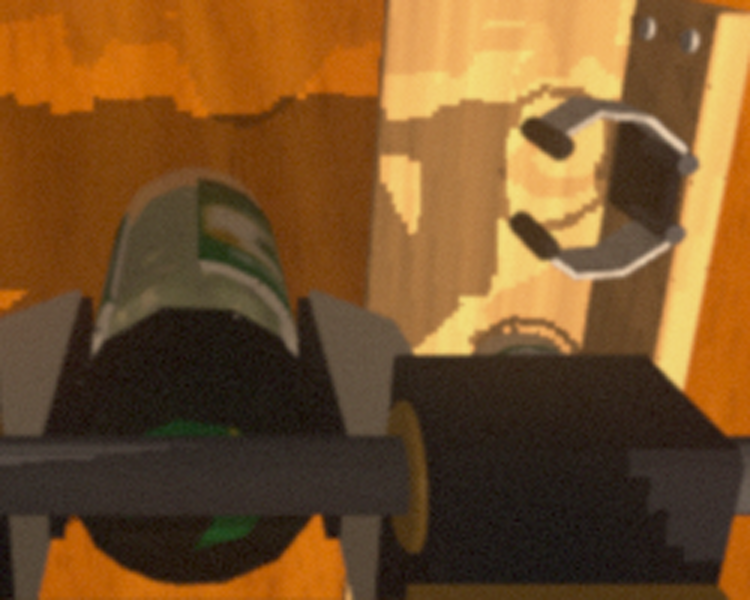

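```bash
python3 - <<'E'
from geo import *
f='wrist_j.npz'
c,s=np.cos(-.0625),np.sin(-.0625);xr=np.array([c,s]);yr=np.array([-s,c])
A=w(f,377.7,179,.058)[:2];B=w(f,371.7,213.3,.058)[:2]; m=(A+B)/2
print(A,B,((A-B)@yr).round(4),'seat',m+.016*xr)
E
```

```text
[0.60067568 0.07937382] [0.59753441 0.04649414] 0.033 seat [0.6150738  0.06193463]
```

Call:
apply_moves --pt "1.5 0 2 0 0 0.006" --pt "1.5 0 2 0 0 0" --pt "1.3 0 2 0 0 0" --pt "0 0 1.6 0 0 0" --pt "0 0 0 0 0 0"

```text
clock: 11.75
position: [0.5317, 0.0698, 0.0957]
ee_rot: [3.139, -0.102, -0.006]
force: [-0.2, -0.1, -1.7]
width: 0.441
```

Call:
apply_moves --pt "1.5 0 0 0 0 0" --pt "1.5 0 0 0 0 0" --pt "0.9 0 0 0 0 0" --pt "0 0 0 0 0 0" --pt "0 0 0 0 0 0"

```text
clock: 12.25
position: [0.5713, 0.0676, 0.0979]
ee_rot: [3.14, -0.102, -0.001]
force: [-0.7, 0.2, -0.9]
width: 0.437
```

```bash
python3 look.py k wrist; python3 to.py 0.6127 0.0662 0.0925; python3 -c "
from cell import arm;print(arm.observe()['position'])"
python3 - <<'E'
from geo import *
f='wrist_k.npz';p=load(f)[0];X=cloud(f)
for v in range(190,226,6): print(v,X[v,253].round(4))
for v in range(306,324,4): print(v,X[v,255].round(4))
cv2.imwrite('pics/kz.png',cv2.resize(p[130:330,170:420,::-1],None,fx=3,fy=3,interpolation=cv2.INTER_CUBIC))
E
```

```text
clk 12.3 pos [0.5711 0.0676 0.0979] F [ 0.45 -0.26 -0.65] w 39.9 j [ 0.1   0.56 -0.44  1.83  0.32  0.82 -0.56]
turn [ 0.0002  0.0006 -0.0008]
shift now-frame cm [ 4.16 -0.13  0.54]  ideal-frame cm [ 4.16 -0.12  0.54]
[0.57108771 0.0676061  0.0978808 ]
190 [0.5719 0.0845 0.0287]
196 [0.572  0.0844 0.0417]
202 [0.5721 0.0846 0.0545]
208 [0.5721 0.0844 0.0646]
214 [0.5722 0.0846 0.0746]
220 [0.5722 0.0844 0.0828]
306 [0.5715 0.0563 0.1193]
310 [0.5714 0.0539 0.1193]
314 [0.5712 0.0517 0.1194]
318 [0.5711 0.0492 0.1192]
322 [0.5709 0.0472 0.1196]
```

View pics/kz.png

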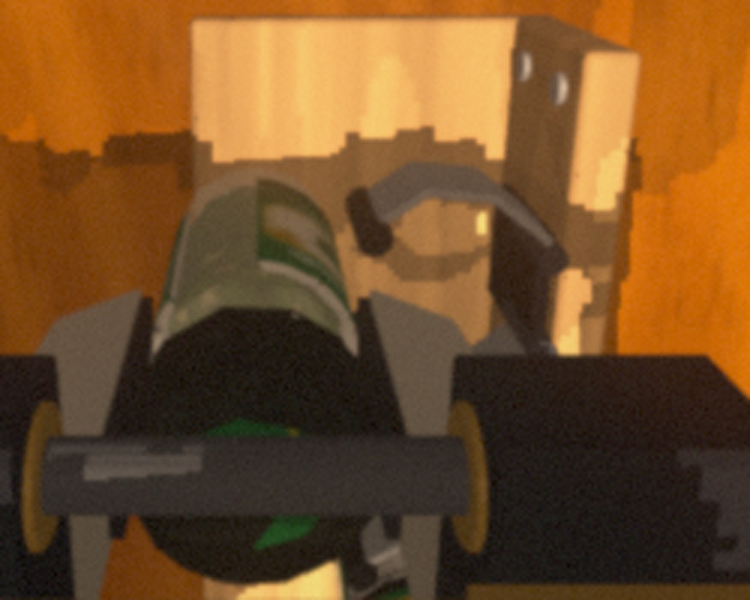

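```bash
python3 - <<'E'
from geo import *
f='wrist_k.npz'
c,s=np.cos(-.0625),np.sin(-.0625);xr=np.array([c,s]);yr=np.array([-s,c])
A=w(f,294.7,210,.058)[:2]
print(A,'seat',A+.016*xr-.0158*yr)
for a in((.572,.0645),(.572,.0673)):
  d=A+.016*xr-.0158*yr-np.array(a);print(d@xr,d@yr)
# board left end edge: y_r=+145 at z=.008, from mid
for u,v in ((235,136.5),(300,136.5)): e=w(f,u,v,.008)[:2]; print(e, e@yr-.145+.09-np.array([.572,.0645])@yr)
E
```

```text
[0.59870879 0.07872736] seat [0.6136907  0.06195886]
0.041768013127422975 6.779843407625833e-05
0.04194289921738164 -0.002726734595884016
[0.56049588 0.12158057] 0.001250583253774848
[0.61008015 0.11836848] 0.001141765537186465
```

Call:
apply_moves --pt "0.3 0 0.45 0 0 0" --pt "0.5 0 0 0 0 0" --pt "0.5 0 0 0 0 0" --pt "0.4 0 0 0 0 0" --pt "0.3 0 0 0 0 0" --newtons 30

```text
clock: 12.8
position: [0.5902, 0.0663, 0.0923]
ee_rot: [3.139, -0.101, -0.007]
force: [-5.1, 0.3, -0.7]
width: 0.434
```

```bash
python3 to.py 0.613 0.0645 0.0925
```

```text
clk 12.8 pos [0.5902 0.0663 0.0923] F [-5.06  0.29 -0.68] w 39.9 j [ 0.09  0.6  -0.43  1.78  0.32  0.83 -0.55]
turn [ 0.0006  0.0042 -0.0007]
shift now-frame cm [ 2.29  0.04 -0.03]  ideal-frame cm [ 2.29  0.04 -0.02]
```

Call:
apply_moves --pt "0.5 0 0 0 0 0" --pt "0.5 0 0 0 0 0" --pt "0.5 0 0 0 0 0" --pt "0.5 0 0 0 0 0" --pt "0 0 0 0 0 0"

```text
clock: 13.3
position: [0.6127, 0.0651, 0.0935]
ee_rot: [-3.139, 0.102, -0.001]
force: [-0.3, 1.6, 1.4]
width: 0.434
```

```bash
python3 to.py 0.613 0.0645 0.092
```

```text
clk 13.3 pos [0.6127 0.0651 0.0935] F [-0.31  1.58  1.37] w 39.9 j [ 0.09  0.62 -0.42  1.73  0.32  0.86 -0.54]
turn [-0.0005 -0.0007 -0.0014]
shift now-frame cm [0.04 0.06 0.15]  ideal-frame cm [0.04 0.06 0.15]
```

Seated in x; press down to the foot board.

Call:
apply_moves --pt "0.05 0 0.1 0 0 0" --pt "0 0 0.1 0 0 0" --pt "0 0 0 0 0 0"

```text
clock: 13.6
position: [0.6127, 0.0652, 0.0919]
ee_rot: [-3.14, 0.102, -0.002]
force: [-1.9, 2.2, 5.0]
width: 0.434
```

```bash
python3 to.py 0.613 0.0645 0.092
```

```text
clk 13.6 pos [0.6127 0.0652 0.0919] F [-1.94  2.18  4.96] w 40.0 j [ 0.09  0.62 -0.42  1.73  0.32  0.85 -0.54]
turn [-0.0004 -0.001  -0.0011]
shift now-frame cm [ 0.04  0.07 -0.01]  ideal-frame cm [ 0.04  0.07 -0.01]
```

Call:
apply_moves --pt "0 0 0.1 0 0 0" --pt "0 0 0 0 0 0"

```text
clock: 13.8
position: [0.6127, 0.0653, 0.0919]
ee_rot: [-3.14, 0.102, -0.002]
force: [-6.1, 1.3, 15.2]
width: 0.438
```

Call:
apply_moves --pt "0 0 0 0 0 0" --pt "0 0 0 0 0 0" --pt "0 0 0 0 0 0" --claw -0.4

```text
clock: 14.1
position: [0.6125, 0.0643, 0.0901]
ee_rot: [3.14, -0.103, 0.001]
force: [0.7, -0.6, 0.3]
width: 0.65
```

Call:
apply_moves --pt "0 0 -2 0 0 0" --pt "0 0 -4 0 0 0" --pt "0 0 -5 0 0 0" --pt "0 0 -4 0 0 0" --pt "0 0 0 0 0 0"

```text
clock: 14.6
position: [0.6153, 0.0657, 0.2464]
ee_rot: [-3.138, 0.103, -0.015]
force: [0.8, 0.6, 0.1]
width: 0.704
```

Call:
apply_moves --pt "-2 2 0 0 0 0" --pt "-4 3 0 0 0 0" --pt "-4 3 0 0 0 0" --pt "-1 1 0 0 0 0" --pt "0 0 0 0 0 0"

```text
clock: 15.1
position: [0.4953, -0.02, 0.2401]
ee_rot: [3.138, -0.107, -0.001]
force: [1.3, 0.3, 0.2]
width: 0.7
```

```bash
python3 look.py z wrist scene; python3 caps.py wrist_z.npz; python3 look.py z top;  python3 to.py
```

```text
0.095 [355  61  30  50 379] px [376.9  85.5] 25.5 xy mm 610.3 62.8 r 20.3 mean [0.5975 0.0638 0.1069] [57. 40. 23.]
0.095 [346 161  39  40 365] px [367.1 180.7] 21.8 xy mm 605.2 -24.4 r 20.2 mean [ 0.5955 -0.0166  0.1071] [56. 41. 24.]
0.104 [ 358   60   53   51 1999] px [383.6  84.5] 27.2 xy mm 612.7 62.5 r 19.8 mean [0.6127 0.0628 0.1141] [57. 45. 27.]
0.104 [ 349  163   46   44 1507] px [371.5 183.5] 23.4 xy mm 607.3 -26.1 r 19.7 mean [ 0.6072 -0.0257  0.114 ] [61. 48. 28.]
clk 15.25 pos [ 0.4979 -0.017   0.2404] F [ 0.47  0.63 -0.14] w 64.5 j [ 0.33  0.28 -0.5   1.86  0.15  1.04 -0.29]
turn [-0.0008 -0.0011 -0.0007]
```

View pics/wrist_z.png

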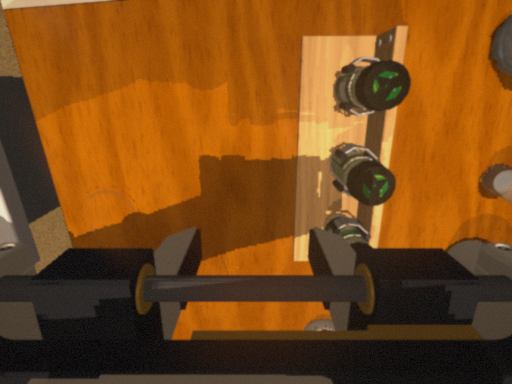

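View pics/scene_z.png

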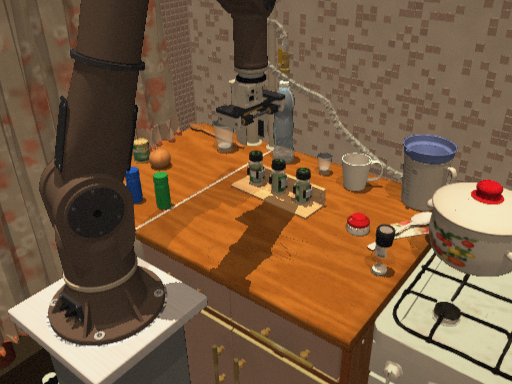

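```bash
python3 -c "
from cell import order;print(order.sign_off())"
```

```text
the job is handed in; nothing more can be done
None
```

Both loose jars are clipped into the spice rail, the right-hand one in the middle clip and the left-hand one in the left clip. I handed the job in at about 15 s of robot time.

**Insertion:** Each jar was pushed in from the front. Push resistance was about 5 N and fell off once the jar was past the jaws. I then pressed each jar down until the foot board pushed back with 9 N and 15 N, and let go.

**Last checks (wrist camera):**
- **Height:** both cap tops stand at z = 0.114 m, the same as the already clipped jar.
- **Alignment:** the jars stand in one line along the rail with that jar, about 89 mm apart (90 mm nominal).
- **Bystanders:** the last scene picture shows the onion, salt mill, timer and the blue and green look-alikes standing as before. I checked these by eye only, not by measurement.
- **Gripper:** open and clear of everything.

**Disagreement:** while I held the second jar, two readings of its sideways position in the gripper differed by about 3 mm. I used the one that also matched the grasp measurement, and the jar snapped in normally.

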